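# Refit the fan guard and set the air cleaner to speed 5

## Task

The bench air cleaner is standing without its finger guard: hang the orange guard on the two steel pins of the sloped face, so that both holes are fully down on their pins and it lies flat against the face, and let go of it. Only then turn the fan dial clockwise, counting its clicks, to speed 5 (the red mark is off, each black mark after it is one speed higher), never past 5, and leave it settled in that click. Leave the jar, the cup and the carton where they are.

Things in the scene. Friction and masses are not known exactly. Their poses are not given: they have to be found in the camera images.
- cleaner: Fixed green air cleaner, 370 wide (y), 260 deep, 172 tall. Origin on the bench under it; x to its back, z up. Its white face (220 x 370) slopes 35 degrees from horizontal, low edge towards the robot: outward normal (-sin35, 0, cos35), up the slope (cos35, 0, sin35) in this frame. On it: left (+y) a fan opening with two pins above, right (-y) the dial. The flat top behind carries the carton.
- pin_left (a point): Foot of the left (+y) steel pin, on its axis at the face. Frame = face frame: z the outward normal (the pin's direction), x up the slope, y left. Pins: 8 in diameter, 22 long: straight for 14, then a cone to 3 at the tip; 112 apart.
- pin_right (a point): Foot of the right (-y) steel pin; otherwise as pin_left.
- opening (a point): Middle of the fan opening (96 diameter) on the face; same face frame. The pins' feet lie 52 up the slope and 56 to either side of it. The guard's origin comes here when it hangs.
- guard: Loose orange guard, 0.11-0.23 kg: flat grille 5 thick, 146 wide (y), 134 long (x -67 to +67), at first flat on the bench, handle up. Origin: middle of its underside; z up out of it, x towards the edge with the two holes (11 diameter, through). Black grip bar on top at the middle: 60 long (y), 14 wide (x), from 5 to 35 above the underside.
- guard_grip (a point): Middle of the guard's grip bar, 22 above the guard's underside; axes as guard.
- hole_left (a point): Centre of the guard's left (+y) hole at the underside: 52 along x and 56 along y from the guard's origin. It meets pin_left when hung.
- hole_right (a point): Centre of the right (-y) hole at the underside: x 52, y -56. It meets pin_right.
- dial (a joint): Dial angle, rad, growing clockwise seen facing the face: 0 = off (red mark), each speed one click of 30 degrees (0.5236) further; speed 5 = 2.618, last 7 = 3.665. Starts at off or speed 1. A spring detent holds each click: turning takes up to about 0.09 N m; past half-way it snaps to the next click, and let go it settles in the nearest.
- dial_grip (a point): Point on the dial's axis, 30 above the face, for gripping its bar. z = face normal, x = pointer direction, turning with the dial. Grey skirt 50 in diameter to 10 above the face; on it a bar 48 long (x), 14 wide (y), from 10 to 40 above the face, yellow stripe on its +x half. At off the pointer is 105 degrees anticlockwise of up the slope.
- jar: Bystander: amber jar with white cap, 68 diameter, 100 tall; origin under it.
- cup: Bystander: empty red cup, 80 diameter, 100 tall; origin under it.
- carton: Bystander: cardboard carton 60 x 120 x 60 tall, on the flat top of the cleaner; origin under it.
Things that resemble listed ones, but are neither listed nor needed, are in the scene too. Of the things that look like the guard, the largest one is meant.

How it is judged:
By the outcome, as a careful person would: the job done as asked, in the order asked, and still so for the second after the job is handed in, with the robot touching nothing.
It also fails if it takes over 64 s, if anything falls off the work surface, if the arm or the gripper's body presses on something with over 40 N, if the wrist force passes 120 N, or if a joint passes its speed limit or range.

## Robot

A 6-joint arm with a two-finger parallel gripper is mounted at the origin on the work surface. World frame = base frame: x ahead of the robot, y to its left, z up, the work surface at z = 0. Lengths are in mm, angles in rad, forces in N, time in s.
With the tool pointing down it reaches from about 350 to 775 mm from the base axis. Payload 7.3 kg.
Tool frame: the origin (TCP) lies midway between the tips of the shut fingers; the grasp point (between the pads) lies 19 mm behind it; x points along the fingers, y is the direction in which the jaws open and shut, and the axes are right-handed (so a half turn about x gives the same grasp; the last joint's range is limited). The gripper opens to 92 mm and grips with 3 to 60 N. Pads are 19 mm wide; open, the fingers measure 130 mm over their backs; the gripper's body (75 mm by 190 mm) begins 47 mm behind the grasp point.
Start: joints at [1.187, 0.342, 1.524, -0, 1.275, -0.146], TCP at [123.655, 510.249, 226.741] pointing down, gripper open.
Joint ranges: [-2.53, 2.53], [-0.77, 2.02], [0.04, 2.7], [-1, 4.14], [0.28, 2.66], [-3.11, 3.11]. Speed limits (rad/s): [2.57, 2.57, 3.14, 3.14, 3.14, 3.14].

## Interface

Orientations are given as [roll, pitch, yaw] about the fixed x, y, z axes, in that order (R = Rz(yaw) Ry(pitch) Rx(roll)).
In Python, from plant import get_obs, capture, close_job gives the robot as it stands. The module is installed in compiled form; this text tells all that it offers.
- The arm moves only by the tool send_rows, never from a script. Its argument "moves" is a list of rows, each a list of 4 numbers: the shift along the tool's x, y, z in mm, then the turn about the tool's x in degrees. In form: [[tx, ty, tz, yaw], ...]. A call has 1 to 8 rows; each row shifts and turns the commanded pose from where the row before left it, along the tool's axes as they then stand; what a row does not reach is not made up. A row lasts 1/8 s, in which the tool goes at most 62.5 mm and 10.7 degrees, less where a joint would pass 70% of its speed; a pose out of reach is approached as far as the arm can. A call with a gripper value outside its range is refused whole. "hand" is the opening, from 0 (shut) to 1 (fully open), set as the call begins (left out, the last holds). The fingers move at their own pace and stop on an object; the grip force is fixed at half the most. Time passes only in rows, so rows that do not move let the fingers close. It gives the time, the measured TCP pose, the force and the opening at its end, in the units of the state.
- get_obs(): the state, without advancing time (a new reading comes with each control period).
- capture(name): name is "side" or "top" or "wrist"; returns a dict with "image" (384x512x3 uint8, red, green, blue), "K" (3x3 intrinsics, pixels), "dist" ([k1, k2, p1, p2, k3] as OpenCV has them; the pictures are not rectified), "position" and "attitude" of the camera in the world; the wrist camera has in their place "mount" (4x4, takes a point from camera to tool coordinates, whose origin is the TCP and whose axes are the tool frame's). Camera axes: x right, y down, z forward; pixel columns grow to the right and rows downward; lengths in mm; the calibration is good to about 2 mm. A picture is of the moment at which its call begins: read the wrist's pose just before it. There is no depth.
- close_job(): hands the job in, once; it reports no verdict.
The state is a dict: "time": time; "joint_positions": joint angles; "dq": joint speeds; "tau": joint torques, N m; "tool_pos": TCP position; "tcp_rot": TCP orientation; "contact_force": force on the tool from outside, world axes, zero at the start; "moment": the same for the moment, N m; "grip_width": finger opening in mm.
Only numpy, scipy, OpenCV 4.12 (cv2) and the standard library are available. Lean on these libraries where they do the work, as an engineer would, in place of code of your own. Each camera call takes 0.05 s, during which the arm holds its last target. There are 200 camera calls.

## Working session

There is one attempt and no reset: what is moved stays moved. The work goes in short steps, Python scripts to look and compute and a tool call to move; the robot and the scene stay as the last step left them, time stands still between calls to the robot, and variables do not carry over. Pictures are saved under pics/ and viewed, about 8 in all and at most 12, crops included, and the job is handed in when it is done.

Besides the shell and the picture viewer there is one more tool, called after "Call:" as name(argument=value, ...) on one line, values as JSON. send_rows: Moves the arm, as the interface text tells. Its arguments: {"type":"object","properties":{"moves":{"type":"array","items":{"type":"array","items":{"type":"number"}}},"hand":{"type":"number"}},"required":["moves"]}

```bash
mkdir -p pics; cat > h.py <<'E'
import numpy as np, cv2, json
from scipy.spatial.transform import Rotation as R
from plant import get_obs, capture
def cam(name):
    o=get_obs(); c=capture(name)
    if 'mount' in c:
        T=np.eye(4); T[:3,:3]=R.from_euler('xyz',o['tcp_rot']).as_matrix(); T[:3,3]=o['tool_pos']
        M=T@np.array(c['mount']); c['Rm'],c['p']=M[:3,:3],M[:3,3]
    else:
        a=np.array(c['attitude']); c['p']=np.array(c['position'])
        c['Rm']=a if a.shape==(3,3) else R.from_euler('xyz',a).as_matrix()
    c['K']=np.array(c['K']); c['dist']=np.array(c['dist'],float)
    return c
def ray(c,uv):
    q=cv2.undistortPoints(np.array(uv,float).reshape(-1,1,2),c['K'],c['dist']).reshape(-1,2)
    d=np.c_[q,np.ones(len(q))]@c['Rm'].T
    return d/np.linalg.norm(d,axis=1,keepdims=True)
def onplane(c,uv,p0,n=(0,0,1)):
    d=ray(c,uv); n=np.array(n,float); return c['p']+d*(((np.array(p0)-c['p'])@n)/(d@n))[:,None]
def proj(c,P):
    X=(np.array(P,float).reshape(-1,3)-c['p'])@c['Rm']
    return cv2.projectPoints(X,np.zeros(3),np.zeros(3),c['K'],c['dist'])[0].reshape(-1,2)
def save(n,im): cv2.imwrite('pics/'+n+'.png',im[...,::-1])
E
python3 - <<'E'
from h import *
print(get_obs())
ims=[]
for n in('side','top'):
    c=cam(n); save(n,c['image']); np.savez(n+'.npz',**{k:np.array(v) for k,v in c.items()}); print(n,c['p'],c['attitude'])
E
```

```text
{'time': 0.0, 'joint_positions': array([ 1.18699981e+00,  3.42692522e-01,  1.52500722e+00, -2.43043821e-05,
        1.27540189e+00, -1.45948504e-01]), 'dq': array([-0.00048372, -0.0002723 ,  0.00096735,  0.00098167,  0.00063099,
        0.00118716]), 'tau': array([-3.74082538e-04, -4.31237340e+01, -2.44224000e+01,  7.17547699e-02,
        5.59571455e-02, -7.32491162e-05]), 'tool_pos': array([123.50219477, 509.84993444, 226.06406052]), 'tcp_rot': array([-1.70134417,  1.56928718, -1.93918509]), 'contact_force': array([-0.09592137,  1.44597402, -0.57291992]), 'moment': array([ 0.00538676,  0.02112296, -0.09135699]), 'grip_width': 91.87154283758495}
side [   5.60643544 -916.09628892  772.61440504] [-2.14688719e+00 -3.95353604e-04 -4.74071690e-01]
top [ 308.69172453  -15.03953212 1421.16470479] [-3.01967539 -0.02550305 -1.54264503]
```

View pics/top.png

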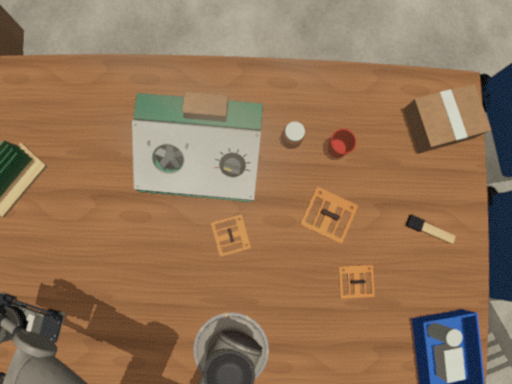

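View pics/side.png

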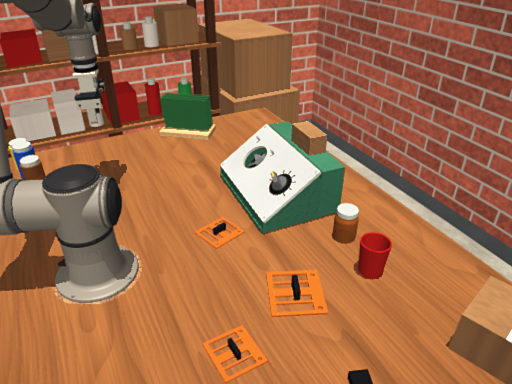

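The top picture shows the cleaner's face at (132-262, 120-200), with the fan opening at (168,158) and the dial at (233,164). The largest guard is at (330,215), the jar at (294,132) and the cup at (342,143). The side picture shows the same layout.

```bash
python3 - <<'E'
from h import *
def ld(n):
    z=np.load(n+'.npz',allow_pickle=True); return {k:z[k] for k in z.files}
t=ld('top'); s=ld('side')
im=t['image']; hsv=cv2.cvtColor(im,cv2.COLOR_RGB2HSV)
m=cv2.inRange(im,(150,150,150),(255,255,255)); m[:,300:]=0; m[:100]=0;m[210:]=0;m[:,:120]=0
m=cv2.morphologyEx(m,cv2.MORPH_CLOSE,np.ones((9,9)))
c=max(cv2.findContours(m,0,1)[0],key=cv2.contourArea)
print('face quad',cv2.approxPolyDP(cv2.convexHull(c),6,True).reshape(-1,2).tolist(), cv2.boundingRect(c))
q=cv2.approxPolyDP(cv2.convexHull(c),6,True).reshape(-1,2)
for p in q: print(p, onplane(t,[p],(0,0,46)).round(0),onplane(t,[p],(0,0,172)).round(0))
for n,c_,z in(('top',t,5),('side',s,5)):
    h=cv2.cvtColor(c_['image'],cv2.COLOR_RGB2HSV)
    m=cv2.inRange(h,(5,150,150),(18,255,255)); 
    m2=cv2.morphologyEx(m,cv2.MORPH_CLOSE,np.ones((11,11)))
    for k in cv2.findContours(m2,0,1)[0]:
        if cv2.contourArea(k)<300: continue
        hu=cv2.convexHull(k).reshape(-1,2); P=onplane(c_,hu,(0,0,z))[:,:2].astype(np.float32)
        print(n,hu.mean(0),cv2.minAreaRect(P))
    # black bars
a=cv2.resize(t['image'][180:250,290:370],None,fx=5,fy=5,interpolation=cv2.INTER_CUBIC)
b=cv2.resize(s['image'][262:322,256:336],None,fx=5,fy=5,interpolation=cv2.INTER_CUBIC)
f=cv2.resize(s['image'][115:215,210:330],None,fx=6.5,fy=5,interpolation=cv2.INTER_CUBIC)
o=np.zeros((600,800,3),np.uint8); o[:300,:400]=a[:300]; o[:300,400:]=b
g=cv2.resize(t['image'][90:210,125:270],(400,300),interpolation=cv2.INTER_CUBIC); g2=cv2.resize(s['image'][115:215,210:330],(400,300),interpolation=cv2.INTER_CUBIC)
o[300:,:400]=g;o[300:,400:]=g2
save('crop1',o)
E
```

```text
face quad [[132, 122], [259, 132], [253, 198], [135, 188]] (132, 121, 128, 79)
[132 122] [[700. 337.  46.]] [[664. 304. 172.]]
[259 132] [[679. -66.  46.]] [[645. -61. 172.]]
[253 198] [[470. -52.  46.]] [[455. -49. 172.]]
[135 188] [[490. 313.  46.]] [[473. 283. 172.]]
top [358.44444444 281.66666667] ((231.68910217285156, -383.0660705566406), (154.7958984375, 148.8865966796875), 72.16862487792969)
top [232.1 235.6] ((354.4986877441406, 14.47341537475586), (111.19792175292969, 100.04192352294922), 14.657879829406738)
top [329.2        208.86666667] ((412.2605895996094, -302.4214172363281), (175.14480590820312, 166.04995727539062), 68.00189971923828)
side [ 17. 245.] ((-204.2410888671875, 189.07427978515625), (71.61650085449219, 194.65768432617188), 0.2568397521972656)
side [204.88888889 177.05555556] ((358.98583984375, 104.7930908203125), (1647.57861328125, 1196.056640625), 89.6059799194336)
side [45.41666667 90.41666667] ((-40.2193603515625, 1718.777587890625), (443.40911865234375, 1049.2637939453125), 1.0980243682861328)
side [145.91666667  67.75      ] ((739.4010620117188, 1721.881103515625), (1139.1348876953125, 730.1412353515625), 81.473388671875)
side [427.81818182  35.72727273] ((3428.583740234375, 2146.055908203125), (3476.872314453125, 861.212646484375), 47.00697326660156)
side [364.77777778  92.        ] ((1848.4232177734375, 1853.68798828125), (4675.974609375, 1504.44189453125), 66.2596664428711)
side [119.8  23.2] ((1083.9124755859375, 3884.24853515625), (2343.5693359375, 844.1876831054688), 80.73185729980469)
side [26.125 27.5  ] ((-193.20030212402344, 4459.591796875), (315.3565673828125, 3327.52001953125), 3.424913167953491)
```

View pics/crop1.png

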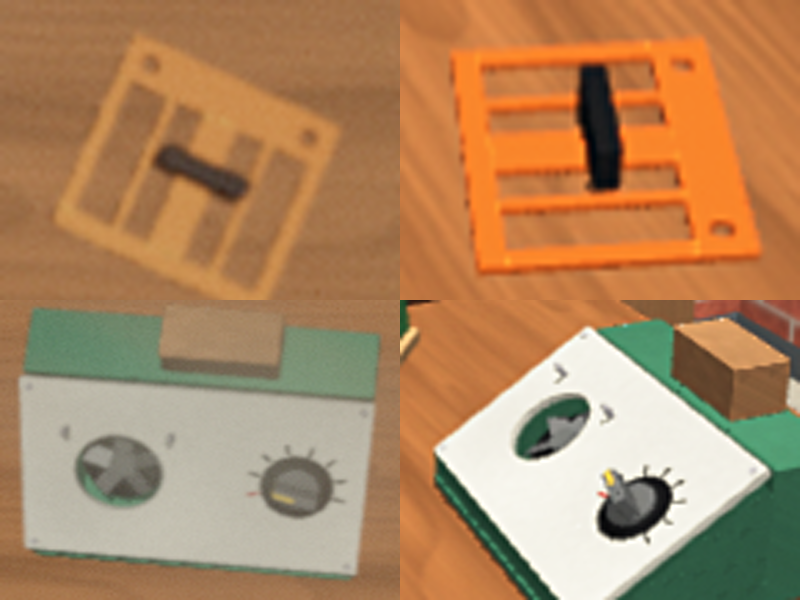

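The crop shows the guard's two holes on its upper-right edge (crop pixels 150,63 and 310,135), so its yaw is about -23°. The pins are small ticks at (65,433) and (170,440). The dial stripe points left, near the red mark.

```bash
python3 - <<'E'
from h import *
def ld(n):
    z=np.load(n+'.npz',allow_pickle=True); return {k:z[k] for k in z.files}
t=ld('top'); s=ld('side')
o=get_obs(); M=R.from_euler('xyz',o['tcp_rot']).as_matrix(); print('tool axes cols\n',M.round(3))
cr=lambda p:np.array(p)/5+[290,180]-.4
H=onplane(t,[cr((150,63)),cr((310,135))],(0,0,5)); print('holes top',H.round(0))
print('bar top',onplane(t,[cr((202,172))],(0,0,35)).round(0), 'guard c',onplane(t,[cr((197.5,171.5))],(0,0,5)).round(0))
cs=lambda p:np.array(p)/5+[256,262]-.4
print('holes side',onplane(s,[cs((283,65)),cs((322,228))],(0,0,5)).round(0))
w=cam('wrist'); print('mount\n',np.array(w['mount']).round(2),w['K'],w['dist'])
E
```

```text
tool axes cols
 [[-0.001  0.236  0.972]
 [-0.001  0.972 -0.236]
 [-1.    -0.001 -0.   ]]
holes top [[ 500. -265.    5.]
 [ 457. -370.    5.]]
bar top [[ 429. -294.   35.]] guard c [[ 432. -297.    5.]]
holes side [[ 499. -272.    5.]
 [ 454. -374.    5.]]
mount
 [[   0.     -0.27    0.96 -157.73]
 [   1.      0.     -0.     -0.33]
 [  -0.      0.96    0.27  -71.65]
 [   0.      0.      0.      1.  ]] [[278.18034552   0.         255.48825633]
 [  0.         278.18034552 194.11566981]
 [  0.           0.           1.        ]] [-0.03565149  0.          0.          0.          0.        ]
```

Call:
send_rows(hand=1, moves=[[-9,-22.5,45,0],[-9,-22.5,45,0],[-9,-22.5,45,0],[-9,-22.5,45,0],[-9,-22.5,45,0],[-9,-22.5,45,0],[-9,-22.5,45,0],[-9,-22.5,45,0]])

```text
time: 1.15
tool_pos: [432.1, 249.2, 298.9]
tcp_rot: [2.952, 1.571, 2.714]
contact_force: [0.6, 1.3, 0.0]
grip_width: 91.4
```

Call:
send_rows(moves=[[0,-43,12,0],[0,-43,12,0],[0,-43,12,0],[0,-43,12,0],[0,-43,12,0],[0,-43,12,0]])

```text
time: 1.9
tool_pos: [440.1, -18.6, 298.6]
tcp_rot: [2.39, 1.571, 2.152]
contact_force: [0.8, -0.2, -0.2]
grip_width: 91.8
```

Call:
send_rows(moves=[[0,-45,9,0],[10,-45,9,0],[10,-45,9,0],[15,-45,9,0],[15,-45,9,0],[20,-45,9,0],[0,0,0,9],[0,0,0,0]])

```text
time: 2.9
tool_pos: [428.9, -292.6, 228.1]
tcp_rot: [2.659, 1.569, 2.265]
contact_force: [0.1, -1.0, 0.7]
grip_width: 91.9
```

```bash
python3 - <<'E'
from h import *
o=get_obs(); print(o['time'],o['tool_pos'].round(1),R.from_euler('xyz',o['tcp_rot']).as_matrix().round(3).tolist(),o['contact_force'].round(1))
c=cam('wrist'); save('w1',c['image']); np.savez('w1.npz',**{k:np.array(v) for k,v in c.items()})
E
```

```text
2.9 [ 428.9 -292.6  228.1] [[-0.001, 0.384, 0.923], [0.001, 0.923, -0.384], [-1.0, 0.001, -0.001]] [ 0.1 -1.   0.7]
```

View pics/w1.png

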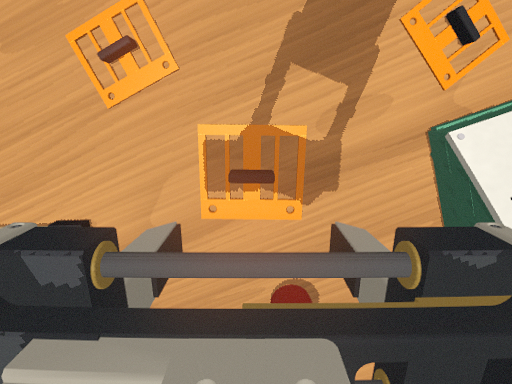

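The wrist view shows the guard at (198-307, 125-219), with its holes at (213,209) and (290,210) and its bar from (229,176) to (274,176).

```bash
cat >> h.py <<'E'
def ld(n):
    z=np.load(n+'.npz',allow_pickle=True); return {k:z[k] for k in z.files}
def dtool(v):
    o=get_obs(); return R.from_euler('xyz',o['tcp_rot']).as_matrix().T@np.array(v)
E
python3 - <<'E'
from h import *
c=ld('w1'); h=cv2.cvtColor(c['image'],cv2.COLOR_RGB2HSV)
m=cv2.inRange(h,(10,200,120),(25,255,255)); m=cv2.morphologyEx(m[100:225,180:320],cv2.MORPH_CLOSE,np.ones((5,5)))
k=max(cv2.findContours(m,0,2)[0],key=cv2.contourArea).reshape(-1,2)+[180,100]
q=cv2.convexHull(k).reshape(-1,2); P=onplane(c,q,(0,0,4)); print(cv2.minAreaRect(P[:,:2].astype(np.float32)))
H=onplane(c,[(213,209.3),(290,209.8)],(0,0,5)); print(H.round(1))
yv=H[0]-H[1]; L=np.hypot(*yv[:2]); yv/=L; xv=np.array([yv[1],-yv[0],0]); print('len',L,'yaw',np.degrees(np.arctan2(xv[1],xv[0])))
print('orig from holes',H.mean(0)-52*xv)
B=onplane(c,[(229,172),(274,172)],(0,0,35));print('bar top rear edge',B.round(1)) 
E
```

```text
((430.3711242675781, -299.7980041503906), (146.46823120117188, 132.0785675048828), 67.2696304321289)
[[ 457.2 -371.2    5. ]
 [ 500.6 -268.9    5. ]]
len 111.15933892350438 yaw 157.0069237020412
orig from holes [ 526.7892131  -340.39728355    5.        ]
bar top rear edge [[ 412.  -322.7   35. ]
 [ 434.1 -269.5   35. ]]
```

Call:
send_rows(moves=[[40,-6,4.5,0],[50,0,0,0.4],[50,0,0,0],[40,0,0,0],[25,0,0,0],[10,0,0,0],[0,0,0,0]])

```text
time: 3.82
tool_pos: [431.3, -299.3, 13.9]
tcp_rot: [1.107, 1.571, 0.707]
contact_force: [-0.6, 0.0, 0.5]
grip_width: 91.7
```

Call:
send_rows(hand=0, moves=[[0,0,0,0],[0,0,0,0],[0,0,0,0],[0,0,0,0],[0,0,0,0],[0,0,0,0]])

```text
time: 4.58
tool_pos: [431.2, -299.7, 14.1]
tcp_rot: [-0.176, 1.57, -0.578]
contact_force: [-1.2, 1.2, 5.5]
grip_width: 59.7
```

Call:
send_rows(moves=[[-15,0,0,0],[-35,0,0,0],[-45,0,0,-3],[-45,0,0,-4],[-45,0,0,-4],[-45,0,0,-4],[-45,0,0,-4],[-40,0,0,-1]])

```text
time: 5.58
tool_pos: [430.6, -299.2, 330.9]
tcp_rot: [-0.542, 1.57, -0.593]
contact_force: [0.9, -0.6, -2.3]
grip_width: 59.7
```

Call:
send_rows(moves=[[0,40,5,0],[0,40,5,0],[0,40,10,0],[0,40,15,0],[0,40,15,0],[0,40,20,0],[0,40,20,0],[0,40,20,0]])

```text
time: 6.58
tool_pos: [557.8, 15.6, 329.1]
tcp_rot: [-2.972, 1.571, -3.025]
contact_force: [-0.2, -0.7, -2.4]
grip_width: 59.6
```

Call:
send_rows(moves=[[0,40,30,0],[0,40,30,0],[0,30,30,0],[0,20,30,0],[0,10,15,0],[0,0,0,0]])

```text
time: 7.32
tool_pos: [700.1, 147.5, 327.3]
tcp_rot: [-3.017, 1.569, -3.068]
contact_force: [0.2, -0.0, -1.8]
grip_width: 59.7
```

```bash
python3 - <<'E'
from h import *
o=get_obs(); print(o['time'],o['tool_pos'].round(1),R.from_euler('xyz',o['tcp_rot']).as_matrix().round(3).tolist(),o['contact_force'].round(1))
c=cam('wrist'); save('w2',c['image']); np.savez('w2.npz',**{k:np.array(v) for k,v in c.items()})
E
```

```text
7.325 [700.1 147.5 327.3] [[-0.002, 0.052, 0.999], [-0.0, 0.999, -0.052], [-1.0, -0.0, -0.002]] [ 0.2 -0.  -1.8]
```

View pics/w2.png

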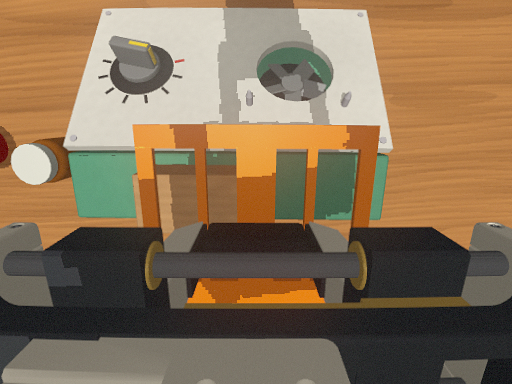

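The view shows the whole face, with corners at (103,9), (366,9), (67,146) and (390,146). The opening is at (295,72), the pins at (250,98) and (346,99), the dial at (142,68) and the red mark at (180,62).

```bash
python3 - <<'E'
from h import *
c=ld('w2'); im=c['image']
h=cv2.cvtColor(im,cv2.COLOR_RGB2HSV)
m=cv2.inRange(h,(0,0,95),(179,60,255)); m[160:]=0; m[:,:60]=0; m[:,400:]=0
m[:, :][h[...,1]>60]=0
k=max(cv2.findContours(m,0,1)[0],key=cv2.contourArea)
hu=cv2.convexHull(k); print(cv2.approxPolyDP(hu,5,True).reshape(-1,2).tolist())
o=np.zeros((600,800,3),np.uint8)
o[:300,:400]=cv2.resize(im[60:120,225:305],None,fx=5,fy=5,interpolation=cv2.INTER_CUBIC)
o[:300,400:]=cv2.resize(im[60:120,310:390],None,fx=5,fy=5,interpolation=cv2.INTER_CUBIC)
o[300:,:400]=cv2.resize(im[30:105,90:190],None,fx=4,fy=4,interpolation=cv2.INTER_CUBIC)
o[300:,400:]=cv2.resize(im[35:110,245:345],None,fx=4,fy=4,interpolation=cv2.INTER_CUBIC)
save('crop2',o)
E
```

```text
[[366, 11], [388, 152], [63, 146], [102, 9]]
```

View pics/crop2.png

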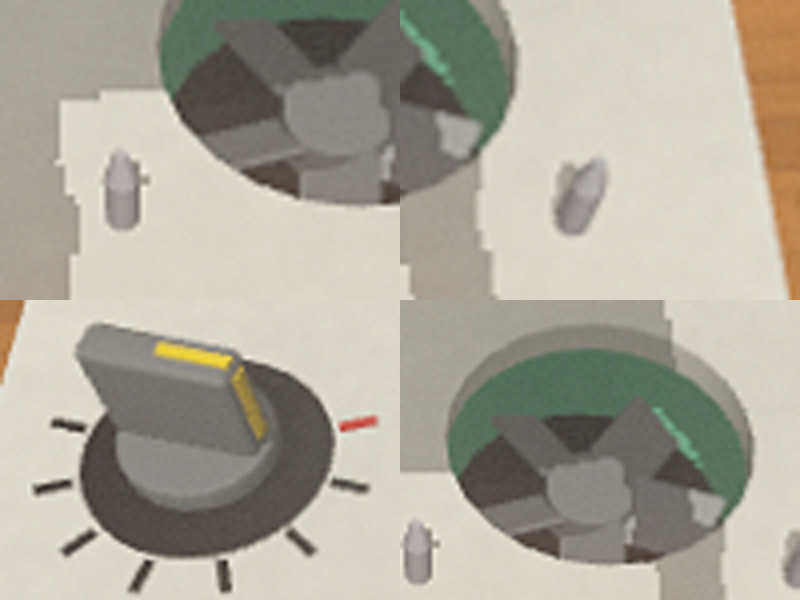

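The crop puts the right pin's foot at about (249.3,103.7) and its tip at (249.1,90.3). The left pin's foot is at (344.4,105.4) and its tip at (350,92). The dial bar seems to point at the first black mark.

```bash
python3 - <<'E'
from h import *
from scipy.optimize import least_squares
s35,c35=np.sin(np.radians(35)),np.cos(np.radians(35))
c=ld('w2'); t=ld('top'); sd=ld('side')
# face frame: origin opening; pins
def frame(p):
    ox,oy,yaw=p[:3]; z=p[3]
    Rz=R.from_euler('z',yaw).as_matrix()
    F=Rz@np.array([[c35,0,-s35],[0,1,0],[s35,0,c35]])
    return F,np.array([ox,oy,z])
loc=np.array([[52,-56,0],[52,56,0],[52,-56,22],[52,56,22]])
uv=np.array([(249.3,103.7),(344.4,105.4),(249.1,90.3),(350,92)])-0.0
def res(p):
    F,o=frame(p); return (proj(c,loc@F.T+o)-uv).ravel()
r=least_squares(res,[560,190,-.05,105]); print('pins fit',r.x.round(3),np.abs(r.fun).max().round(2), 'yawdeg',np.degrees(r.x[2]))
F,o=frame(r.x)
print('opening centre proj',proj(c,[o]),'in top',proj(t,[o]),'side',proj(sd,[o]))
print('pins side',proj(sd,loc@F.T+o).round(1).tolist(),'top',proj(t,loc@F.T+o).round(1).tolist())
# corners on fitted plane, face coords
P=onplane(c,[(103,9),(366,9.5),(390,148),(66,147)],o,F[:,2]); print('corners',P.round(1).tolist(),((P-o)@F).round(1).tolist())
# dial centre: marks circle on face plane
cr=lambda q:np.array(q)/4+[90,30-75]
mk=[(357,425),(350,486),(302,542),(224,577),(142,577),(79,543),(53,488),(69,425)]
D=(onplane(c,[cr(q) for q in mk],o,F[:,2])-o)@F
A=np.c_[2*D[:,:2],np.ones(8)]; x=np.linalg.lstsq(A,(D[:,:2]**2).sum(1),rcond=None)[0]; print('dial face coords',x[:2],'r',np.sqrt(x[2]+x[:2]@x[:2]))
print('mark angles cw from up',[round(float(np.degrees(np.arctan2(-(d[1]-x[1]),d[0]-x[0])))) for d in D])
B=(onplane(c,[cr((232,362)),cr((90,337))],o+40*F[:,2],F[:,2])-o)@F; v=B[0]-B[1]; print('bar dir',np.degrees(np.arctan2(-v[1],v[0])),(B.round(1)))
np.savez('face.npz',F=F,o=o,d=x[:2])
print(o+F@[x[0],x[1],0])
E
```

```text
pins fit [ 5.73010e+02  2.02764e+02 -6.40000e-02  1.13238e+02] 0.43 yawdeg -3.694172717482224
opening centre proj [[295.12819013  69.5812966 ]] in top [[168.32093827 158.15380606]] side [[254.8191265  155.51337245]]
pins side [[273.6, 152.3], [259.7, 138.7], [270.2, 148.1], [256.4, 134.5]] top [[187.6, 143.5], [149.5, 140.1], [186.4, 146.3], [147.8, 142.8]]
corners [[468.3, -55.0, 51.7], [488.6, 312.7, 49.3], [668.3, 298.6, 175.5], [647.9, -62.2, 177.5]] [[-107.3, -264.0, 0.0], [-111.5, 104.3, -0.0], [108.6, 101.7, -0.0], [112.0, -259.6, -0.0]]
dial face coords [   1.12595995 -191.38330551] r 47.77345881901308
mark angles cw from up [-105, -76, -46, -15, 15, 45, 75, 105]
bar dir -76.98207321719033 [[   6.3 -168.5   40. ]
 [  -3.4 -210.4   40. ]]
[561.59991223  11.71882023 113.88424404]
```

```bash
python3 - <<'E'
from h import *
from scipy.optimize import least_squares
s35,c35=np.sin(np.radians(35)),np.cos(np.radians(35))
c=ld('w2'); t=ld('top'); sd=ld('side')
def frame(p):
    F=R.from_euler('z',p[2]).as_matrix()@np.array([[c35,0,-s35],[0,1,0],[s35,0,c35]])
    return F,np.array([p[0],p[1],45.8+(110+p[3])*s35])
pins=np.array([[52,-56,0],[52,56,0],[52,-56,22],[52,56,22]])
uvp=np.array([(249.3,103.7),(344.4,105.4),(249.1,90.3),(350,92)])
uvc=np.array([(103,9),(366,9.5),(390,147),(66,146.5)])
tp=np.array([(65/400*145+125,433/300*120-30),(170/400*145+125,440/300*120-30)])
spn=np.array([(560/400*120-120/1+210, 373/3-100+115),(607/400*120-120+210,413/3-100+115)])
print('approx tops',tp,spn)
def res(p,parts=False):
    F,o=frame(p); u0=p[3]
    cor=np.array([[-110-u0,-185+p[4],0],[-110-u0,185+p[4],0],[110-u0,185+p[4],0],[110-u0,-185+p[4],0]])
    a=proj(c,pins@F.T+o)-uvp; b=(proj(c,cor@F.T+o)-uvc)*.7
    # top: pixel centre of pin middle
    mid=np.array([[52,56,11],[52,-56,11]]); d=(proj(t,mid@F.T+o)-tp)*.7
    e=(proj(sd,mid@F.T+o)-spn)*.5
    return np.concatenate([a.ravel(),b.ravel(),d.ravel(),e.ravel()])
r=least_squares(res,[560,190,-.05,0,-80],loss='soft_l1'); print(r.x.round(3),np.degrees(r.x[2])); print(r.fun.round(1))
F,o=frame(r.x); print('opening',o)
cr=lambda q:np.array(q)/4+[90,-45]
mk=[(357,425),(350,486),(302,542),(224,577),(142,577),(79,543),(53,488),(69,425)]
D=(onplane(c,[cr(q) for q in mk],o,F[:,2])-o)@F
A=np.c_[2*D[:,:2],np.ones(8)]; x=np.linalg.lstsq(A,(D[:,:2]**2).sum(1),rcond=None)[0]; print('dial uv',x[:2])
np.savez('face.npz',F=F,o=o,d=x[:2])
# guard in grip: rear edge corners pixel
h=cv2.cvtColor(c['image'],cv2.COLOR_RGB2HSV); m=cv2.inRange(h,(8,180,100),(25,255,255)); ys,xs=np.where(m[110:145,120:400]); print('guard rear edge rows',np.percentile(ys,[1])+110, 'cols',np.percentile(xs,[.5,99.5])+120)
oo=c['p']; 
for z in (327.3-13,): print('rear corners',onplane(c,[(134,125),(380,125)],(0,0,z+5)).round(1))
E
```

```text
approx tops [[148.5625 143.2   ]
 [186.625  146.    ]] [[258.         139.33333333]
 [272.1        152.66666667]]
[ 5.72616e+02  2.03040e+02 -5.70000e-02  8.70000e-01 -8.05660e+01] -3.2801903857546284
[ 0.5 -0.2 -0.6 -1.   0.4  0.6 -0.4 -0.1  0.5  0.3 -0.7  0.3  1.2  0.1
 -0.9 -0.6  0.1 -0.8  0.2 -0.6 -0.1 -0.9 -0.1 -0.7]
opening [572.61590306 203.0397267  109.39252739]
dial uv [  -1.12802638 -193.59856828]
guard rear edge rows [125.] cols [134. 378.]
rear corners [[628.9  79.6 319.3]
 [636.3 223.1 319.3]]
```

Call:
send_rows(moves=[[0,12,-42,0.3],[0,12,-42,0],[10,12,-42,0],[30,13,-42.5,0],[45,0,0,0],[40,0,0,0],[20,0,0,0],[10,0,0,0]])

```text
time: 8.38
tool_pos: [533.4, 204.5, 173.5]
tcp_rot: [-2.79, 1.57, -2.849]
contact_force: [-0.1, 0.5, -1.4]
grip_width: 59.4
```

Call:
send_rows(moves=[[10,0,0,0],[7,0,0,0],[7,0,0,0],[0,0,0,0]])

```text
time: 8.88
tool_pos: [534.3, 205.3, 149.3]
tcp_rot: [-2.919, 1.57, -2.977]
contact_force: [0.6, -0.3, -1.6]
grip_width: 59.8
```

Call:
send_rows(moves=[[6,0,0,0],[5,0,0,0],[0,0,0,0]])

```text
time: 9.25
tool_pos: [533.5, 205.5, 138.5]
tcp_rot: [3.121, 1.569, 3.063]
contact_force: [-4.8, -0.3, 1.2]
grip_width: 59.9
```

Call:
send_rows(moves=[[5,0,0,0],[0,0,0,0]])

```text
time: 9.5
tool_pos: [532.9, 205.6, 133.3]
tcp_rot: [-3.103, 1.567, 3.122]
contact_force: [-5.8, 0.6, 2.3]
grip_width: 59.7
```

Call:
send_rows(moves=[[5,0,0,0],[0,0,0,0]])

```text
time: 9.75
tool_pos: [532.7, 205.6, 128.2]
tcp_rot: [-3.103, 1.567, 3.123]
contact_force: [-7.0, -0.1, 1.3]
grip_width: 59.8
```

Call:
send_rows(moves=[[5,0,0,0],[5,0,0,0],[5,0,0,0],[0,0,0,0]])

```text
time: 10.25
tool_pos: [533.9, 205.5, 113.4]
tcp_rot: [3.081, 1.569, 3.023]
contact_force: [-4.8, 0.4, 0.3]
grip_width: 59.6
```

Call:
send_rows(moves=[[4,0,0,0],[3,0,0,0],[0,0,0,0]])

```text
time: 10.62
tool_pos: [535.2, 205.4, 106.8]
tcp_rot: [0.287, 1.569, 0.229]
contact_force: [-1.2, 0.9, 1.3]
grip_width: 59.4
```

```bash
python3 - <<'E'
from h import *
c=cam('side'); w=cam('wrist'); o=np.zeros((384,800,3),np.uint8)
o[:,:400]=cv2.resize(c['image'][105:225,200:325],(400,384),interpolation=cv2.INTER_CUBIC); o[:,400:]=cv2.resize(w['image'],(400,384)); save('s3',o)
np.savez('w3.npz',**{k:np.array(v) for k,v in w.items()})
E
```

```text
(no output)
```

View pics/s3.png

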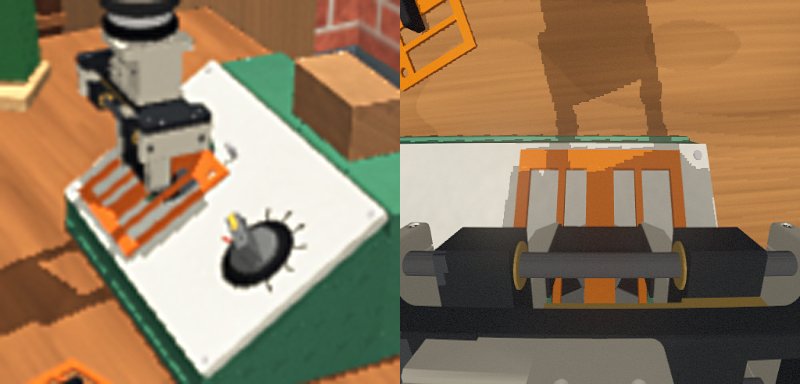

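The guard has tilted almost parallel to the face, with its hole edge below the pins. I'll keep pressing until it is flat.

Call:
send_rows(moves=[[3,0,0,0],[0,0,0,0]])

```text
time: 10.98
tool_pos: [534.7, 205.2, 103.7]
tcp_rot: [0.052, 1.57, -0.006]
contact_force: [-0.2, -0.6, 1.3]
grip_width: 59.5
```

Call:
send_rows(moves=[[2,0,0,0],[0,0,0,0]])

```text
time: 11.22
tool_pos: [534.8, 205.2, 102.7]
tcp_rot: [0.083, 1.57, 0.025]
contact_force: [-2.3, -0.5, 8.0]
grip_width: 59.4
```

Call:
send_rows(moves=[[1.5,0,0,0],[0,0,0,0]])

```text
time: 11.48
tool_pos: [534.9, 205.2, 102.7]
tcp_rot: [0.119, 1.569, 0.061]
contact_force: [-6.8, -1.4, 19.1]
grip_width: 59.2
```

```bash
python3 - <<'E'
from h import *
f=np.load('face.npz'); F,o=f['F'],f['o']
w=cam('wrist'); ob=get_obs(); print(ob['tool_pos'])
h=cv2.cvtColor(w['image'],cv2.COLOR_RGB2HSV); m=cv2.inRange(h,(6,170,80),(25,255,255)); m[:,:120]=0; m[225:]=0; m[:125]=0
k=max(cv2.findContours(m,0,1)[0],key=cv2.contourArea).reshape(-1,2)
cols=range(160,345,15); pts=[(x,k[k[:,0]==x][:,1].min()-.5) for x in cols if (k[:,0]==x).any()]
P=(onplane(w,pts,o+5*F[:,2],F[:,2])-o)@F; print(np.array(pts).tolist()); print(P[:,:2].round(1).tolist())
xs=k[:,0]
for y in (160,175,190):
    r=np.where(m[y])[0]; Q=(onplane(w,[(r.min()-.5,y),(r.max()+.5,y)],o+5*F[:,2],F[:,2])-o)@F; print(y,Q[:,:2].round(1).tolist())
# low edge of white face as a check
col=w['image'][110:160,140].astype(int); print(col[:,0].tolist())
E
```

```text
[534.85319501 205.22824906 102.68797631]
[[160.0, 152.5], [175.0, 152.5], [190.0, 152.5], [205.0, 152.5], [220.0, 152.5], [235.0, 152.5], [250.0, 152.5], [265.0, 152.5], [280.0, 152.5], [295.0, 152.5], [310.0, 152.5], [325.0, 153.5], [340.0, 153.5]]
[[-99.9, -70.6], [-99.8, -59.5], [-99.8, -48.4], [-99.7, -37.4], [-99.7, -26.4], [-99.7, -15.4], [-99.7, -4.4], [-99.7, 6.5], [-99.7, 17.5], [-99.7, 28.5], [-99.7, 39.5], [-98.9, 50.5], [-98.9, 61.5]]
160 [[-93.8, -73.9], [-93.7, 73.0]]
175 [[-81.9, -73.9], [-81.8, 73.0]]
190 [[-70.5, -73.9], [-70.4, 73.0]]
[183, 183, 184, 184, 188, 186, 184, 185, 183, 186, 185, 182, 177, 176, 180, 181, 179, 179, 182, 180, 181, 181, 184, 183, 185, 135, 93, 115, 118, 114, 89, 90, 83, 80, 235, 223, 221, 222, 220, 222, 221, 223, 221, 223, 222, 224, 222, 223, 223, 224]
```

Call:
send_rows(moves=[[-8,0,-5.3,0],[-8,0,-5.4,0],[-8.5,0,-5.4,0],[0,0,0,0],[0,0,0,0]])

```text
time: 12.15
tool_pos: [518.4, 206.3, 124.6]
tcp_rot: [2.968, 1.571, 2.91]
contact_force: [-0.6, 0.1, -1.3]
grip_width: 60.3
```

Call:
send_rows(moves=[[-5,0,7,0],[-5,0,7,0],[-5,0,7,0],[-4,0,6,0],[0,0,0,0],[0,0,0,0]])

```text
time: 12.9
tool_pos: [545.1, 204.6, 143.5]
tcp_rot: [-2.96, 1.57, -3.018]
contact_force: [0.1, 0.8, -1.9]
grip_width: 59.8
```

```bash
python3 - <<'E'
from h import *
f=np.load('face.npz'); F,o=f['F'],f['o']
w=cam('wrist'); ob=get_obs(); print(ob['tool_pos'],R.from_euler('xyz',ob['tcp_rot']).as_matrix()[:2,2])
d=(ob['tool_pos']-[561.8,204.2,121.6])@F; print('TCP rel hung target u,v,n',d)
h=cv2.cvtColor(w['image'],cv2.COLOR_RGB2HSV); m=cv2.inRange(h,(6,170,80),(25,255,255)); m[:,:120]=0; m[225:]=0; m[:110]=0
k=max(cv2.findContours(m,0,1)[0],key=cv2.contourArea).reshape(-1,2)
pts=[(x,k[k[:,0]==x][:,1].min()-.5) for x in range(180,340,40)]
for n in (33,):
  P=(onplane(w,pts,o+n*F[:,2],F[:,2])-o)@F; print(pts,P.round(1).tolist())
for n in (27,33):
  r=np.where(m[175])[0]; Q=(onplane(w,[(r.min()-.5,175),(r.max()+.5,175)],o+n*F[:,2],F[:,2])-o)@F; print(Q[:,:2].round(1).tolist())
E
```

```text
[545.04691681 204.6676381  143.49760736] [ 0.99831997 -0.05793767]
TCP rel hung target u,v,n [-1.16280592 -0.49172027 27.54624808]
[(180, np.float64(152.5)), (220, np.float64(152.5)), (260, np.float64(152.5)), (300, np.float64(152.5))] [[-67.9, -55.7, 33.0], [-67.8, -26.4, 33.0], [-67.7, 2.8, 33.0], [-67.7, 32.1, 33.0]]
[[-52.5, -38.5], [-52.5, 75.3]]
[[-49.9, -37.3], [-49.9, 72.8]]
```

Call:
send_rows(moves=[[-0.6,0.5,0.8,0],[4.1,0,2.87,0],[4.1,0,2.87,0],[2.5,0,1.72,0],[0,0,0,0]])

```text
time: 13.58
tool_pos: [553.7, 204.6, 133.2]
tcp_rot: [-2.971, 1.57, -3.029]
contact_force: [-0.2, 0.2, -2.3]
grip_width: 59.4
```

Call:
send_rows(moves=[[2.46,0,1.72,0],[2.46,0,1.72,0],[0,0,0,0]])

```text
time: 13.95
tool_pos: [557.1, 204.5, 128.5]
tcp_rot: [-2.988, 1.571, -3.046]
contact_force: [-0.1, 0.7, -2.9]
grip_width: 59.3
```

Call:
send_rows(moves=[[2.46,0,1.72,0],[2.46,0,1.72,0],[0,0,0,0]])

```text
time: 14.32
tool_pos: [560.5, 204.3, 123.5]
tcp_rot: [-2.994, 1.57, -3.052]
contact_force: [0.1, -0.4, -2.5]
grip_width: 59.7
```

Call:
send_rows(moves=[[1.64,0,1.15,0],[0,0,0,0]])

```text
time: 14.58
tool_pos: [561.7, 204.3, 122.2]
tcp_rot: [0.971, 1.571, 0.913]
contact_force: [-0.6, -0.3, -1.2]
grip_width: 59.7
```

Call:
send_rows(moves=[[1.2,0,0.8,0],[0,0,0,0]])

```text
time: 14.82
tool_pos: [562.0, 204.3, 121.7]
tcp_rot: [3.007, 1.57, 2.949]
contact_force: [-5.3, -0.5, 5.4]
grip_width: 59.4
```

```bash
python3 - <<'E'
from h import *
f=np.load('face.npz'); F,o=f['F'],f['o']
ob=get_obs();print('rel hung u,v,n',(ob['tool_pos']-[561.8,204.2,121.6])@F,ob['contact_force'],ob['moment'])
E
```

```text
rel hung u,v,n [0.20192806 0.10032922 0.02338669] [-5.27624735 -0.4899344   5.40467788] [-0.06758298  0.62723653 -0.04990876]
```

Call:
send_rows(hand=1, moves=[[-1,0,-0.6,0],[0,0,0,0],[0,0,0,0],[0,0,0,0]])

```text
time: 15.32
tool_pos: [562.0, 204.2, 121.9]
tcp_rot: [0.679, 1.571, 0.62]
contact_force: [-0.3, -0.4, 0.9]
grip_width: 90.7
```

Call:
send_rows(moves=[[-15,0,0,0],[-35,0,0,0],[-45,0,0,0],[-45,0,0,0],[-40,-10,25,0],[-20,-20,45,0],[0,-20,45,0],[0,0,0,0]])

```text
time: 16.32
tool_pos: [675.9, 145.2, 320.6]
tcp_rot: [-2.499, 1.57, -2.561]
contact_force: [-1.1, -0.3, -0.4]
grip_width: 91.7
```

```bash
python3 - <<'E'
from h import *
f=np.load('face.npz'); F,o,d=f['F'],f['o'],f['d']
ob=get_obs(); print(ob['time'],ob['tool_pos'],ob['contact_force'])
w=cam('wrist'); np.savez('w4.npz',**{k:np.array(v) for k,v in w.items()})
s=cam('side')
L=np.array([[52,-56,0],[52,56,0],[52,-56,22],[52,56,22],[0,0,0],[d[0],d[1],40]]); print(proj(w,L@F.T+o).round(1).tolist())
im=np.zeros((600,800,3),np.uint8); im[:,:]=0
im[:300,:400]=cv2.resize(w['image'][:225],(400,300)); im[:300,400:]=cv2.resize(s['image'][115:215,210:330],(400,300),interpolation=cv2.INTER_CUBIC)
p=proj(w,(L@F.T+o))
for i,k in enumerate((0,1)):
    u,v=p[k].astype(int); v=max(v,30); im[300:,400*i:400*i+400]=cv2.resize(w['image'][v-30:v+30,u-40:u+40],(400,300),interpolation=cv2.INTER_CUBIC)
save('w4',im)
E
```

```text
16.325 [675.86338778 145.18892609 320.64379329] [-1.13862768 -0.25595002 -0.38289189]
[[252.4, 124.3], [346.5, 124.2], [252.1, 113.1], [352.5, 113.0], [297.1, 88.8], [130.2, 65.2]]
```

View pics/w4.png

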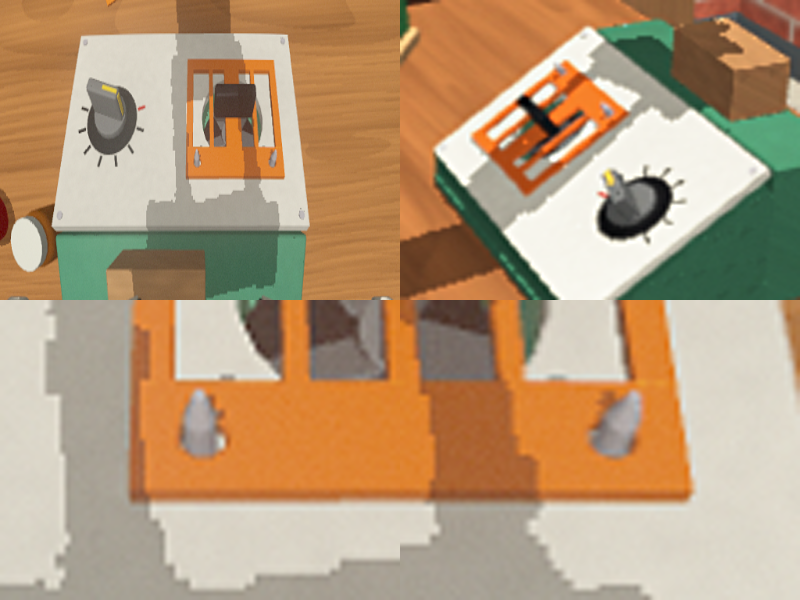

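The view shows both pins through their holes (crop pixels about (200,430) and (615,430)) and the guard flat on the face. Next is the dial. It is at speed 1, with the pointer at -75°.

```bash
cat > push.py <<'E'
from h import *
from scipy.optimize import linprog
f=np.load('face.npz'); F,o,d=f['F'],f['o'],f['d']
C=o+F@[d[0],d[1],0]
ex=F@[1,0,0]; ex[2]=0; ex/=np.linalg.norm(ex); T=np.c_[[0,0,-1],F[:,1],ex]
def boxH(c,A,h): return np.r_[A.T,-A.T],np.r_[A.T@c+h,-(A.T@c)+h]
def hit(tcp,th):
    a=np.radians(th); Bx=F@[np.cos(a),-np.sin(a),0]; By=np.cross(F[:,2],Bx)
    A1,b1=boxH(C+25*F[:,2],np.c_[Bx,By,F[:,2]],np.array([24,7,15]))
    A2,b2=boxH(tcp-T[:,0]*30,T,np.array([30,19,9.5]))
    return linprog(np.zeros(3),A_ub=np.r_[A1,A2],b_ub=np.r_[b1,b2],bounds=[(None,None)]*3).status==0
def pos(th,rc=14,n=19,gap=0):
    a=np.radians(th); up=9.5*np.sign(-th) if abs(th)>15 else -9.5*th/15
    r=rc-(up*np.cos(a)+19*np.sin(a))
    rad=np.array([np.cos(a),-np.sin(a)]); ccw=np.array([np.sin(a),np.cos(a)])
    P=lambda s:C+F@np.r_[r*rad+s*ccw,n]
    lo,hi=0,70
    for _ in range(14):
        m=(lo+hi)/2
        if hit(P(m),th): lo=m
        else: hi=m
    return P(hi+gap)
E
python3 - <<'E'
from push import *
ob=get_obs(); p=ob['tool_pos']; print('C',C,'tcp',p)
prev=p
for th,g in [(-75,12),(-75,0),(-60,0),(-45,0),(-30,0),(-15,0),(0,0),(15,0),(25,0),(32,0),(38,0)]:
    q=pos(th,gap=g); print(th,g,q.round(1),'step tool',(T.T@(q-prev)).round(1)); prev=q
E
```

```text
C [560.61590363   9.81121048 108.74551804] tcp [673.73095297 147.46105544 321.98457592]
-75 12 [519.5  53.9 101.4] step tool [ 220.6 -102.3 -148.6]
-75 0 [528.8  50.2 108.1] step tool [-6.6 -3.1  9.5]
-60 0 [534.8  53.3 112.2] step tool [-4.1  3.4  5.9]
-45 0 [542.6  51.8 117.6] step tool [-5.5 -1.   7.8]
-30 0 [548.8  47.6 122.2] step tool [-4.5 -3.9  6.4]
-15 0 [552.8  42.3 125.2] step tool [-3.  -5.1  4.3]
0 0 [562.7  35.7 132.3] step tool [-7.2 -6.  10.2]
15 0 [571.2  31.  138.5] step tool [-6.1 -4.3  8.8]
25 0 [571.1  28.  138.6] step tool [-0.1 -2.9  0.1]
32 0 [570.8  26.  138.4] step tool [ 0.1 -2.  -0.2]
38 0 [570.4  24.3 138.2] step tool [ 0.2 -1.7 -0.3]
```

Call:
send_rows(hand=0, moves=[[0,-25,-37,0],[0,-25,-37,0],[10,-26,-37,0],[30,-26,-37.5,0],[45,0,0,0],[40,0,0,0],[30,0,0,0],[5,0,0,0]])

```text
time: 17.42
tool_pos: [517.9, 55.3, 161.5]
tcp_rot: [3.044, 1.568, 2.987]
contact_force: [-0.2, 0.2, 0.8]
grip_width: 16.1
```

Call:
send_rows(moves=[[30,0,0,0],[20,0,0,0],[10,0,0,0],[0,0,0,0],[0,0,0,0]])

```text
time: 18.05
tool_pos: [520.4, 54.6, 103.2]
tcp_rot: [0.074, 1.569, 0.016]
contact_force: [0.8, -0.4, 0.1]
grip_width: 0.6
```

Call:
send_rows(moves=[[-6.6,-3.5,9,0],[-4.1,3,6,0],[0,0,0,0]])

```text
time: 18.42
tool_pos: [536.0, 53.1, 113.4]
tcp_rot: [0.059, 1.568, 0.001]
contact_force: [-1.0, 0.2, -0.7]
grip_width: 0.0
```

Call:
send_rows(moves=[[-2.7,-0.5,3.9,0],[-2.7,-0.5,3.9,0],[0,0,0,0]])

```text
time: 18.8
tool_pos: [542.7, 51.9, 118.2]
tcp_rot: [0.779, 1.57, 0.721]
contact_force: [0.3, 2.2, 0.0]
grip_width: 0.5
```

```bash
python3 - <<'E'
from push import *
ob=get_obs(); print(ob['tool_pos'],ob['contact_force'],'nominal -45',pos(-45))
s=cam('side'); w=cam('wrist'); t=cam('top'); u,v=proj(s,[C])[0].astype(int); a,b=proj(t,[C])[0].astype(int)
im=np.zeros((400,800,3),np.uint8); im[:,:400]=cv2.resize(s['image'][v-35:v+35,u-35:u+35],(400,400),interpolation=cv2.INTER_CUBIC); im[:,400:]=cv2.resize(w['image'][:,:],(400,400)); save('d1',im)
E
```

```text
[542.74550643  51.89396223 118.22193358] [0.33196364 2.22360217 0.01925191] nominal -45 [542.57276932  51.83332416 117.64337622]
```

View pics/d1.png

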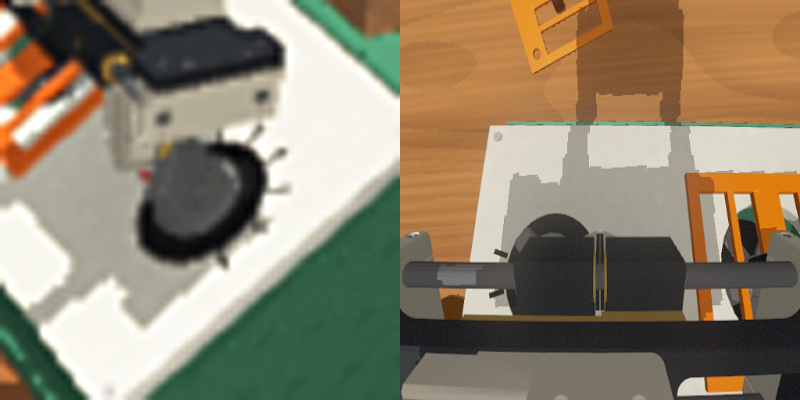

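The fingers hide most of the dial here. They sit at the left side of the bar with low force, so I'll carry on.

Call:
send_rows(moves=[[-2.3,-2,3.2,0],[-2.3,-2,3.2,0],[0,0,0,0]])

```text
time: 19.32
tool_pos: [548.7, 46.9, 122.7]
tcp_rot: [-1.075, 1.57, -1.133]
contact_force: [0.6, 0.5, 0.2]
grip_width: 0.6
```

Call:
send_rows(moves=[[-3,-5.1,4.3,0],[0,0,0,0]])

```text
time: 19.58
tool_pos: [552.7, 41.7, 125.8]
tcp_rot: [1.344, 1.57, 1.286]
contact_force: [-0.3, 2.4, -0.3]
grip_width: 0.7
```

Call:
send_rows(moves=[[-3.6,-3,5.1,0],[-3.6,-3,5.1,0],[0,0,0,0]])

```text
time: 19.95
tool_pos: [563.4, 34.5, 133.5]
tcp_rot: [-0.334, 1.569, -0.393]
contact_force: [0.5, 0.5, -0.8]
grip_width: 0.5
```

Call:
send_rows(moves=[[-3,-2,4.4,0],[0,0,0,0]])

```text
time: 20.2
tool_pos: [567.2, 32.7, 136.2]
tcp_rot: [-0.15, 1.57, -0.208]
contact_force: [-0.3, 0.5, -0.5]
grip_width: 0.7
```

Call:
send_rows(moves=[[-2.5,-2.5,3.5,0],[0,-2,0,0],[0,0,0,0]])

```text
time: 20.58
tool_pos: [570.2, 28.5, 138.6]
tcp_rot: [0.475, 1.569, 0.417]
contact_force: [2.0, 1.4, 0.7]
grip_width: 0.4
```

Call:
send_rows(moves=[[0,-1.5,0,0],[0,0,0,0]])

```text
time: 20.82
tool_pos: [570.2, 27.5, 138.7]
tcp_rot: [0.711, 1.569, 0.653]
contact_force: [2.4, 4.8, 1.2]
grip_width: 0.6
```

Call:
send_rows(moves=[[0,-1.2,0,0],[0,0,0,0],[0,0,0,0]])

```text
time: 21.2
tool_pos: [569.9, 25.5, 138.5]
tcp_rot: [-0.267, 1.57, -0.325]
contact_force: [2.6, 2.3, 1.8]
grip_width: 0.3
```

Call:
send_rows(moves=[[0,12,0,0],[-30,5,0,0],[-45,0,0,0],[-45,0,10,0],[-45,15,40,0],[-20,20,45,0],[0,20,30,0],[0,0,0,0]])

```text
time: 22.2
tool_pos: [699.3, 91.8, 320.1]
tcp_rot: [-3.003, 1.566, -3.059]
contact_force: [-0.1, -0.7, -0.4]
grip_width: 0.4
```

```bash
cat > look.py <<'E'
from push import *
import sys
w=cam('wrist'); L=C+25*F[:,2]; u,v=proj(w,[L])[0].astype(int); print(u,v,get_obs()['tool_pos'],get_obs()['time'])
u=max(u,50); v=max(v,45)
im=np.zeros((450,800,3),np.uint8); x=w['image'][v-45:v+45,u-50:u+50]; im[:,:500]=cv2.resize(x,(500,450),interpolation=cv2.INTER_CUBIC)
im[:225,500:]=cv2.resize(w['image'][:225],(300,225)); s=cam('side'); im[225:,500:]=cv2.resize(s['image'][115:215,210:330],(300,225)); save(sys.argv[1],im)
h=cv2.cvtColor(w['image'],cv2.COLOR_RGB2HSV); m=cv2.inRange(h,(22,120,100),(34,255,255)); ys,xs=np.where(m[v-45:v+45,u-50:u+50])
print('yellow',len(xs),xs.mean()+u-50,ys.mean()+v-45)
for k in range(8):
    a=np.radians(-105+30*k); print(k,proj(w,[C+F@[12*np.cos(a),-12*np.sin(a),40]]).round(1))
E
python3 look.py d2
```

```text
178 49 [698.37907581  90.98949132 320.92335086] 22.25
yellow 127 170.2755905511811 55.41732283464566
0 [[185.6  36.8]]
1 [[185.   40.9]]
2 [[181.7  44.6]]
3 [[176.5  46.7]]
4 [[170.8  46.8]]
5 [[166.3  44.7]]
6 [[164.1  41.1]]
7 [[164.8  37. ]]
```

View pics/d2.png

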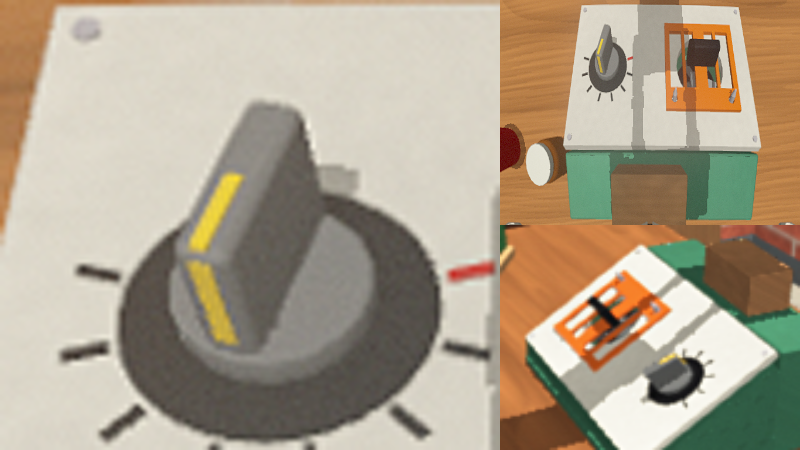

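The view shows the pointer to the lower left, between marks 4 and 5, with the guard still hung. I'll compute the angle from the bar's top edge.

```bash
python3 - <<'E'
from push import *
w=cam('wrist'); cr=lambda q:np.array(q)/5+[128,4]
def ang(a,b,n):
    P=(onplane(w,[cr(a),cr(b)],C+n*F[:,2],F[:,2])-C)@F; v=P[0]-P[1]; return np.degrees(np.arctan2(-v[1],v[0])).round(1),P.round(1).tolist()
# top face left edge (front,rear) and right edge; stripe on top
print(ang((180,245),(250,108),40)); print(ang((235,256),(300,112),40)); print(ang((195,250),(231,178),40))
print('5 mark',ang((122,422),(280,320),0))
for th in (15,45):
    a=np.radians(th); Bx=F@[np.cos(a),-np.sin(a),0]; By=np.cross(F[:,2],Bx)
    print(th,[((proj(w,[C+40*F[:,2]+sx*24*Bx+sy*7*By])[0]-[128,4])*5).round(0).tolist() for sx,sy in((1,1),(1,-1),(-1,-1),(-1,1))])
E
```

```text
(np.float64(14.9), [[18.3, -11.6, 40.0], [-23.0, -0.7, 40.0]])
(np.float64(13.3), [[21.7, 0.7, 40.0], [-21.5, 10.9, 40.0]])
(np.float64(14.8), [[19.8, -8.2, 40.0], [-1.3, -2.6, 40.0]])
5 mark (np.float64(48.7), [[31.7, -36.4, 0.0], [0.6, -1.0, -0.0]])
15 [[232.0, 268.0], [172.0, 256.0], [251.0, 102.0], [309.0, 112.0]]
45 [[176.0, 258.0], [137.0, 224.0], [305.0, 111.0], [345.0, 142.0]]
```

The measured angle is about 15°, so the dial is at speed 4 and needs one more click. I'll go back in and push slightly further.

Call:
send_rows(moves=[[0,-20,-40,0],[0,-20,-45,0],[30,-17,-40,0],[45,0,0,0],[45,0,0,0],[40,0,0,0],[20,0,0,0],[5,0,0,0]])

```text
time: 23.35
tool_pos: [568.9, 40.3, 137.9]
tcp_rot: [-3.064, 1.569, -3.122]
contact_force: [1.1, 0.2, 0.2]
grip_width: 0.3
```

Call:
send_rows(moves=[[0,-6,0,0],[0,-5,0,0],[0,-3,0,0],[0,0,0,0]])

```text
time: 23.85
tool_pos: [570.2, 26.8, 139.3]
tcp_rot: [0.356, 1.569, 0.298]
contact_force: [0.1, 2.4, 2.0]
grip_width: 0.6
```

Call:
send_rows(moves=[[0,-1.5,0,0],[0,0,0,0],[0,0,0,0]])

```text
time: 24.22
tool_pos: [569.9, 25.0, 138.4]
tcp_rot: [-0.279, 1.57, -0.337]
contact_force: [2.2, 1.7, 1.9]
grip_width: 0.0
```

Call:
send_rows(moves=[[0,-1,0,0],[0,0,0,0],[0,0,0,0]])

```text
time: 24.6
tool_pos: [569.4, 24.0, 138.1]
tcp_rot: [-2.781, 1.57, -2.839]
contact_force: [0.7, 0.4, 1.3]
grip_width: 0.3
```

Call:
send_rows(moves=[[0,-0.8,0,0],[0,0,0,0],[0,0,0,0]])

```text
time: 24.98
tool_pos: [569.2, 23.3, 138.1]
tcp_rot: [-3.043, 1.57, -3.101]
contact_force: [1.3, 1.5, -0.1]
grip_width: 0.6
```

```bash
python3 - <<'E'
from push import *
ob=get_obs(); print(ob['tool_pos'],ob['contact_force'])
s=cam('side'); h=cv2.cvtColor(s['image'],cv2.COLOR_RGB2HSV); m=cv2.inRange(h,(22,110,90),(36,255,255)); u,v=proj(s,[C+40*F[:,2]])[0].astype(int)
ys,xs=np.where(m[v-18:v+18,u-18:u+18]); print(len(xs),xs.mean()+u-18 if len(xs) else None,ys.mean()+v-18 if len(xs) else None)
for th in (15,30,38,45,60,75):
    a=np.radians(th); print(th,proj(s,[C+F@[12*np.cos(a),-12*np.sin(a),40], C+F@[24*np.cos(a),-24*np.sin(a),25]]).round(1).tolist())
E
```

```text
[569.24890039  23.29139334 138.10823562] [ 1.25610067  1.4535991  -0.05401918]
19 279.36842105263156 175.1578947368421
15 [[277.0, 174.4], [282.8, 175.3]]
30 [[277.1, 175.1], [283.1, 176.7]]
38 [[277.0, 175.5], [283.1, 177.6]]
45 [[277.0, 175.9], [282.9, 178.4]]
60 [[276.6, 176.8], [282.2, 180.1]]
75 [[276.1, 177.6], [281.1, 181.8]]
```

Call:
send_rows(moves=[[0,14,0,0],[-30,5,0,0],[-45,0,0,0],[-45,0,10,0],[-45,15,40,0],[-20,20,45,0],[0,20,30,0],[0,0,0,0]])

```text
time: 26.02
tool_pos: [699.5, 92.2, 320.6]
tcp_rot: [3.074, 1.568, 3.018]
contact_force: [0.3, -0.4, -0.9]
grip_width: 0.3
```

```bash
python3 look.py d3; python3 - <<'E'
from push import *
w=cam('wrist'); h=cv2.cvtColor(w['image'],cv2.COLOR_RGB2HSV); m=cv2.inRange(h,(22,120,100),(34,255,255)); u,v=proj(w,[C+40*F[:,2]])[0].astype(int); v0=max(v-40,0)
ys,xs=np.where(m[v0:v+45,u-45:u+45]); P=(onplane(w,np.c_[xs+u-45,ys+v0],C+40*F[:,2],F[:,2])-C)@F
for th in (15,45,75):
    a=np.radians(th); q=proj(w,[C+F@[r*np.cos(a),-r*np.sin(a),n] for r,n in((4,40),(20,40),(24,12))]); print(th,q.round(0).tolist())
print('px x',xs.min()+u-45,xs.max()+u-45,'y',ys.min()+v0,ys.max()+v0)
E
```

```text
177 49 [698.56497696  91.26340663 321.35531669] 26.075
yellow 120 166.04166666666666 52.3
0 [[185.1  36.3]]
1 [[184.6  40.4]]
2 [[181.3  44.1]]
3 [[176.1  46.3]]
4 [[170.4  46.3]]
5 [[165.9  44.3]]
6 [[163.6  40.7]]
7 [[164.3  36.5]]
15 [[175.0, 43.0], [170.0, 53.0], [175.0, 75.0]]
45 [[173.0, 42.0], [162.0, 50.0], [167.0, 71.0]]
75 [[173.0, 41.0], [158.0, 44.0], [163.0, 64.0]]
px x 162 176 y 40 71
```

The yellow pixels have moved to about where speed 5 predicts. I'll confirm in the picture.

View pics/d3.png

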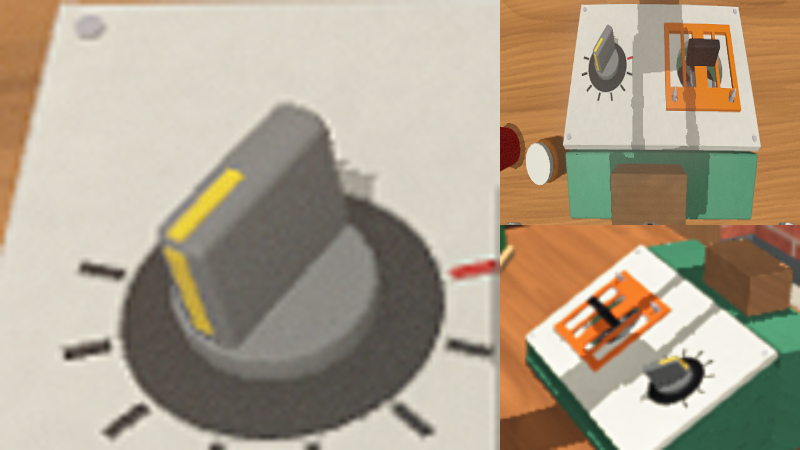

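```bash
python3 - <<'E'
from push import *
w=cam('wrist'); cr=lambda q:np.array(q)/5+[127,4]
def ang(a,b,n):
    P=(onplane(w,[cr(a),cr(b)],C+n*F[:,2],F[:,2])-C)@F; v=P[0]-P[1]; return np.degrees(np.arctan2(-v[1],v[0])).round(1)
print(ang((163,232),(272,105),40),ang((213,255),(325,122),40),ang((180,238),(238,172),40),ang((172,232),(230,170),40))
print(get_obs()['time'])
E
```

```text
27.8 28.0 28.8 30.6
26.225
```

The bar is at about 29°, close to the balance point between two clicks, so it may still be settling. I'll wait and measure again.

Call:
send_rows(moves=[[0,0,0,0],[0,0,0,0],[0,0,0,0],[0,0,0,0],[0,0,0,0],[0,0,0,0],[0,0,0,0],[0,0,0,0]])

```text
time: 27.22
tool_pos: [698.6, 90.0, 323.3]
tcp_rot: [1.55, 1.571, 1.492]
contact_force: [-0.1, -0.1, -0.6]
grip_width: 0.2
```

```bash
cat > yel.py <<'E'
from push import *
w=cam('wrist'); h=cv2.cvtColor(w['image'],cv2.COLOR_RGB2HSV); m=cv2.inRange(h,(22,120,100),(34,255,255)); u,v=proj(w,[C+40*F[:,2]])[0].astype(int); v0=max(v-40,0)
s=m[v0:v+45,u-45:u+45]; ys,xs=np.where(s); print('time',get_obs()['time'],'n',len(xs),'cen',(xs.mean()+u-45).round(2),(ys.mean()+v0).round(2))
# top stripe = part nearest the top; sharp bend at leftmost point
x=xs+u-45; y=ys+v0; i=y<=y[x==x.min()].min()
P=(onplane(w,np.c_[x[i],y[i]],C+40*F[:,2],F[:,2])-C)@F
vx,vy,_,_=cv2.fitLine(P[:,:2].astype(np.float32),cv2.DIST_L2,0,.01,.01).ravel()
print('angle',np.degrees(np.arctan2(-vy*np.sign(vx),abs(vx))).round(1),'mean',P.mean(0).round(1),i.sum())
E
python3 yel.py
```

```text
time 27.275 n 111 cen 168.39 53.47
angle 31.9 mean [ 8.4 -6.4 40. ] 56
```

Call:
send_rows(moves=[[0,0,0,0],[0,0,0,0],[0,0,0,0],[0,0,0,0],[0,0,0,0],[0,0,0,0],[0,0,0,0],[0,0,0,0]])

```text
time: 28.28
tool_pos: [698.6, 90.0, 323.3]
tcp_rot: [1.887, 1.571, 1.829]
contact_force: [-0.8, 0.2, 0.6]
grip_width: 0.6
```

```bash
python3 yel.py; python3 look.py d4
```

```text
time 28.325 n 110 cen 168.45 53.27
angle 31.9 mean [ 8.3 -6.4 40. ] 57
180 50 [698.60886938  90.01565997 323.34970652] 28.375
yellow 106 168.41509433962264 53.632075471698116
0 [[187.4  37.2]]
1 [[186.9  41.4]]
2 [[183.6  45. ]]
3 [[178.5  47.2]]
4 [[172.9  47.3]]
5 [[168.3  45.2]]
6 [[166.1  41.6]]
7 [[166.7  37.5]]
```

The dial is stuck at about 30°, the half-way balance point, so it needs a slightly further push to snap.

Call:
send_rows(moves=[[0,-20,-40,0],[0,-20,-45,0],[30,-18,-40,0],[45,0,0,0],[45,0,0,0],[40,0,0,0],[20,0,0,0],[5,0,0,0]])

```text
time: 29.42
tool_pos: [569.8, 39.4, 137.1]
tcp_rot: [3.1, 1.568, 3.042]
contact_force: [0.5, 0.1, -0.7]
grip_width: -0.1
```

Call:
send_rows(moves=[[0,-6,0,0],[0,-5,0,0],[0,-4,0,0],[0,0,0,0]])

```text
time: 29.92
tool_pos: [569.8, 23.9, 138.9]
tcp_rot: [0.038, 1.57, -0.02]
contact_force: [0.7, 0.2, 0.3]
grip_width: 0.0
```

Call:
send_rows(moves=[[0,-1.5,0,0],[0,0,0,0],[0,0,0,0]])

```text
time: 30.3
tool_pos: [569.5, 23.0, 138.3]
tcp_rot: [0.703, 1.571, 0.645]
contact_force: [0.7, 0.6, 0.5]
grip_width: 0.2
```

Call:
send_rows(moves=[[0,-1.2,0,0],[0,0,0,0],[0,0,0,0]])

```text
time: 30.68
tool_pos: [569.4, 21.7, 138.3]
tcp_rot: [2.151, 1.571, 2.093]
contact_force: [-0.1, 0.9, 0.3]
grip_width: 0.5
```

Call:
send_rows(moves=[[0,15.7,0,0],[-30,5,0,0],[-45,0,0,0],[-45,0,10,0],[-45,15,40,0],[-20,20,45,0],[0,20,30,0],[0,0,0,0]])

```text
time: 31.68
tool_pos: [699.6, 92.4, 320.7]
tcp_rot: [2.99, 1.568, 2.935]
contact_force: [-0.3, -0.5, -0.7]
grip_width: 0.3
```

```bash
python3 yel.py; python3 look.py d5
```

```text
time 31.725 n 95 cen 163.65 48.82
angle 46.8 mean [ 6.1 -8.2 40. ] 55
178 50 [698.13398837  90.76780785 322.3504672 ] 31.775
yellow 94 164.63829787234042 50.148936170212764
0 [[186.1  37.3]]
1 [[185.5  41.4]]
2 [[182.2  45.1]]
3 [[177.1  47.2]]
4 [[171.4  47.3]]
5 [[166.9  45.2]]
6 [[164.6  41.7]]
7 [[165.3  37.5]]
```

Call:
send_rows(moves=[[0,0,0,0],[0,0,0,0],[0,0,0,0],[0,0,0,0],[0,0,0,0],[0,0,0,0]])

```text
time: 32.58
tool_pos: [698.6, 90.0, 323.3]
tcp_rot: [1.626, 1.571, 1.568]
contact_force: [0.1, 1.2, 0.5]
grip_width: 0.5
```

```bash
python3 yel.py; python3 look.py d6 | head -2
```

```text
time 32.625 n 90 cen 166.51 49.81
angle 45.6 mean [ 6.5 -8.2 40. ] 56
180 50 [698.63428074  90.03115069 323.27222559] 32.675
yellow 91 166.46153846153845 49.69230769230769
```

View pics/d6.png

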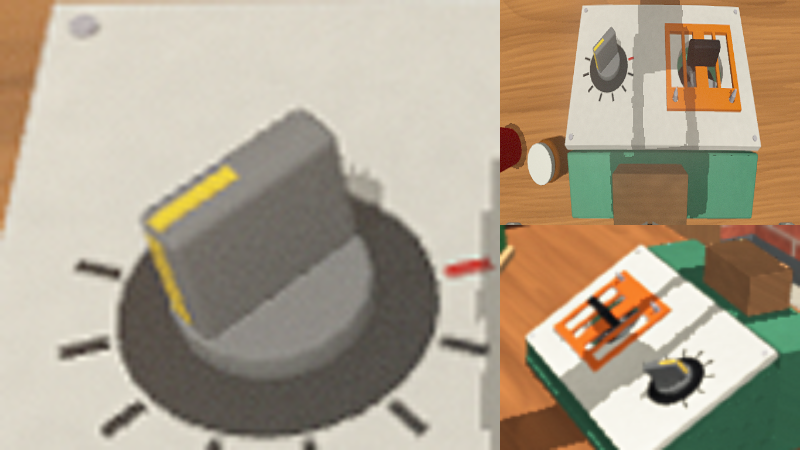

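```bash
python3 -c "
from plant import close_job,get_obs
o=get_obs();print(o['time'],o['contact_force']);print(close_job())"
```

```text
32.725 [ 0.64889801 -0.11087172  1.00674685]
the job is handed in; nothing more can be done
None
```

The guard hangs on both pins and the dial is at speed 5. I handed the job in at 32.7 s, with the arm clear of everything.

- **Guard:** I gripped the bar by its ends and pressed the guard against the lower face so it tilted to the slope. Then I lifted it onto the pins, pushed it down until it met the face, and let go. A close-up after release showed both pins through the holes and the grille flat. It looked the same in the last picture.
- **Dial:** It started at speed 1, and I pushed it clockwise with the shut fingers only after releasing the guard.
    - **After the first push:** it was at speed 4 (measured about 15°).
    - **After the second push:** it rested at about 30°, half-way between clicks, and stayed there.
    - **After a slightly longer third push:** it snapped to speed 5. It measured 46.8° and then 45.6° a second later, against 45° nominal. No reading was past 5.
- **Checks:** The dial angle comes from camera pictures and is good to a few degrees. The jar, cup and carton looked undisturbed in the last picture; I did not measure their positions. The highest contact force reported was about 20 N, when pressing the guard flat.

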